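# Find the release notch behind the specimen drawer case

## Robot

A 6-joint arm with a two-finger parallel gripper is mounted at the origin on a cart in front of the work surface, level with it; the furniture and walls round the work are solid. World frame = base frame: x ahead of the robot, y to its left, z up, the work surface at z = 0. Lengths are in m, angles in degrees, forces in N, time in s.
With the tool pointing down it reaches from about 0.325 to 0.85 m from the base axis. Payload 15.5 kg.
Tool frame: the origin (TCP) lies at the very end of the fingers, on their centre line; the grasp point (between the pads) lies arm.grip_depth behind it (arm.grip_depth is the distance from the TCP to the grasp point, in m); z points along the fingers, y is the direction in which the jaws open and shut (so a half turn about z gives the same grasp; the last joint's range is limited). The gripper opens to 91 mm and grips with 3 to 60 N. Pads are 32 mm wide; open, the fingers measure 118 mm over their backs; the gripper's body (76 mm by 178 mm) begins 60 mm behind the grasp point.
Start: joints at [-5.472, 28.281, 77.091, -0, 74.628, -5.472], TCP at [0.625, 0, 0.214] pointing down, gripper open.
Joint ranges: [-166.48, 166.48], [-47.26, 123.95], [12.59, 153.08], [-70.14, 250.14], [6.76, 159.57], [-176.63, 176.63]. Speed limits (degrees/s): [108.29, 108.29, 147.25, 172.46, 172.46, 172.46].

## Interface

Orientations are given as a 3x3 rotation matrix whose columns are the frame's x, y, z axes.
In Python, from rig import arm gives the robot as it stands. Calls block until the motion is done:
- arm.move_to(position, orientation): joint-space move of the TCP to a pose.
- arm.move_l(position, orientation=None, feed=0.15): straight line of the TCP; orientation=None keeps the orientation; feed is the mean speed in m/s.
- arm.move_joints(angles): joint-space move.
- arm.grip(opening): finger opening in m; the grip force is fixed at half the most; returns when the fingers have stopped.
- arm.sleep(seconds).
- arm.solve_ik(position, orientation): joint angles nearest the present ones, or None.
- arm.snapshot(name): name is "scene" or "side" or "wrist"; returns the picture (384x512x3 uint8, red, green, blue); there is no depth.
- arm.get_calibration(name): a dict with "intrinsics" (3x3 intrinsics, pixels), "cam_to_world" (4x4, takes a point from camera to world coordinates). Camera axes: x right, y down, z forward; pixel columns grow to the right and rows downward; lengths in m; the calibration is good to about 2 mm. A picture is of the moment at which its call begins: read the wrist's pose just before it. get_calibration takes no time and is no camera call; for the wrist camera it gives the pose at the moment of the call.
A pose or a line that the arm cannot do raises arm.Unreachable and nothing moves.
- arm.sign_off(): hands the job in, once; it reports no verdict.
Readings, each from a call of its own:
- arm.current_t(): time.
- arm.current_joint_positions(): joint angles.
- arm.current_dq(): joint speeds.
- arm.current_tau(): joint torques, N m.
- arm.current_ee_pos(): TCP position.
- arm.current_tool_rot(): TCP orientation.
- arm.current_force(): force on the tool from outside, world axes, zero at the start.
- arm.current_torque(): the same for the moment, N m.
- arm.current_width(): finger opening in m.
Only numpy, scipy, OpenCV 4.12 (cv2) and the standard library are available. Lean on these libraries where they do the work, as an engineer would, in place of code of your own. Each camera call takes 0.05 s, during which the arm holds its last target.

## Task

The drawer of the low grey specimen case is opened by a release key that sits in a notch somewhere along the case's far edge, out of sight from the front. Touch the far edge at one of its two ends and feel along it with a fingertip until you find the notch, then press the key inside it fully home so that the drawer slides out, and take the hand away. Do not pull or touch the drawer itself, and leave the loose things round the case where they stand.

Things in the scene. Friction and masses are not known exactly. Their poses are not given: they have to be found in the camera images.
- case: low grey drawer case, fixed to the worktop, 110 (x) x 272 (y) x 46 mm high; origin at the centre of its underside, on the worktop; its +x axis points to the far edge (away from the robot, turned by up to 0.25 rad), +y along the edge to the left, z up. The drawer is in its -x face.
- far_edge (a point): middle of the far face of the case (case x = +55 mm, 23 mm above the worktop), axes as the case. The far edge is a row of blocks with one flush upright outer face, z = 4 to 46 mm: a plain 40 mm block at each end and four 48 mm blocks between them, centred at y = -72, -24, +24, +72 mm. Three of these are plain; one, a different one each time, has the notch.
- left_end (a point): middle of the outer face of the plain block at the left (+y) end of the far edge (case y = +116 mm, 23 mm above the worktop); this block is part of the case
- right_end (a point): the same for the right (-y) end (case y = -116 mm). The notch, wherever it is: centred on its block, open at the top and to the far side, 37.5 mm long along y between two 5 mm cheeks, open down to 7 mm above the worktop; 14 mm in from the outer face is the flat key face (35 mm wide, z = 9 to 43 mm).
- key (a joint): travel of the release key in the notch, 0 (out) to 0.010 m (fully home), pressed towards case -x (back towards the robot). It resists with about 4 to 5 N, more if pressed fast, and stays where it is left. Its position along the edge is not given.
- drawer (a joint): how far the drawer has come out of the front (case -x), 0 shut to 0.025 m out; geared to the key, 2.5 times its travel, and it stays where it is left
- drawer_front (a point): middle of the drawer's front face, 25 mm above the worktop; it must not be touched
- specimen_mount_0: loose black specimen mount, a disc of 30 mm diameter, 18 mm high, standing by the right end of the case; origin at the centre of its underside
- loupe: loose black-and-white loupe standing upright, 40 mm diameter, 43 mm high, in front of the case (robot's side); origin at the centre of its underside
- vial_1: loose pale vial with a white cap, 23 mm diameter, 48 mm high, standing by the left end of the case; origin at the centre of its underside

How it is judged:
By the outcome, as a careful person would: the job done as asked, in the order asked, and still so for the second after the job is handed in, with the robot touching nothing.
It also fails if it takes over 51 s, if anything falls off the work surface, if the arm or the gripper's body presses on something with over 40 N, if the wrist force passes 120 N, or if a joint passes its speed limit or range.

## Working session

There is one attempt and no reset: what is moved stays moved. The work goes in short steps, each a Python script; the robot and the scene stay as the last script left them, time stands still between calls to the robot, and variables do not carry over. Pictures are saved under pics/ and viewed, and the job is handed in when it is done.

```bash
ls; mkdir -p pics; python3 - <<'E'
from rig import arm
import cv2
for n in ("scene","side","wrist"):
    c=arm.get_calibration(n); im=arm.snapshot(n)
    cv2.imwrite(f"pics/{n}0.png",im[:,:,::-1]); print(n,c)
print(arm.current_t(),arm.grip_depth,arm.current_tool_rot(),arm.current_force())
E
```

```text
pics
scene {'intrinsics': array([[430.78114526,   0.        , 244.45833126],
       [  0.        , 430.78114526, 189.4599373 ],
       [  0.        ,   0.        ,   1.        ]]), 'cam_to_world': array([[ 0.62136951, -0.49683193,  0.60585309, -0.05974578],
       [-0.78337656, -0.40861672,  0.46835195, -0.43233418],
       [ 0.0148695 , -0.76563073, -0.64310846,  0.62455812],
       [ 0.        ,  0.        ,  0.        ,  1.        ]])}
side {'intrinsics': array([[475.90539985,   0.        , 251.05558236],
       [  0.        , 475.90539985, 188.78083456],
       [  0.        ,   0.        ,   1.        ]]), 'cam_to_world': array([[ 0.90541117, -0.24189215,  0.34888222,  0.11955297],
       [-0.42394272, -0.47174258,  0.77313098, -0.84877095],
       [-0.02243172, -0.8479075 , -0.52966942,  0.62261127],
       [ 0.        ,  0.        ,  0.        ,  1.        ]])}
wrist {'intrinsics': array([[307.25209734,   0.        , 256.23017946],
       [  0.        , 307.25209734, 194.05940648],
       [  0.        ,   0.        ,   1.        ]]), 'cam_to_world': array([[ 9.99997793e-01,  1.08282339e-03, -1.80043815e-03,
         6.24795540e-01],
       [ 5.43746559e-04, -9.61144219e-01, -2.76046183e-01,
         7.86976009e-02],
       [-2.02938999e-03,  2.76044595e-01, -9.61142686e-01,
         3.85576156e-01],
       [ 0.00000000e+00,  0.00000000e+00,  0.00000000e+00,
         1.00000000e+00]])}
0.15 0.0188 [[-3.43847471e-05  9.99999580e-01 -9.15716348e-04]
 [ 9.99999998e-01  3.44372868e-05  5.73598050e-05]
 [ 5.73913157e-05 -9.15714373e-04 -9.99999579e-01]] [ 0.99197073  0.72469394 -0.20064395]
```

View pics/scene0.png

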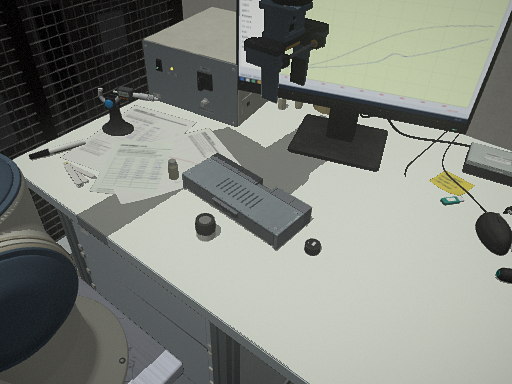

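View pics/side0.png

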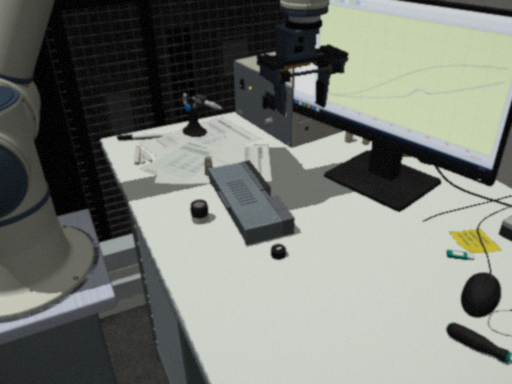

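View pics/wrist0.png

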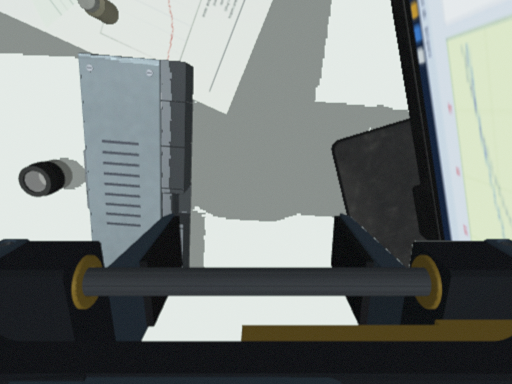

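```bash
python3 - <<'E'
import cv2
im=cv2.imread("pics/scene0.png"); cv2.imwrite("pics/sz.png",cv2.resize(im[140:260,155:335],None,fx=4.4,fy=4.4,interpolation=cv2.INTER_CUBIC))
im=cv2.imread("pics/side0.png"); cv2.imwrite("pics/dz.png",cv2.resize(im[145:265,180:310],None,fx=4.9,fy=4.9,interpolation=cv2.INTER_CUBIC))
im=cv2.imread("pics/wrist0.png"); cv2.imwrite("pics/wz.png",cv2.resize(im[40:280,60:240],None,fx=2.5,fy=2.5,interpolation=cv2.INTER_CUBIC))
E
```

```text
(no output)
```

View pics/sz.png

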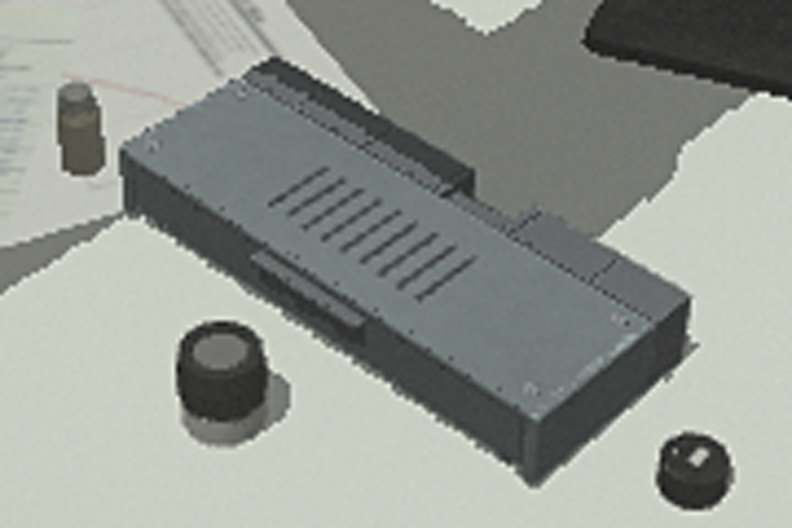

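View pics/dz.png

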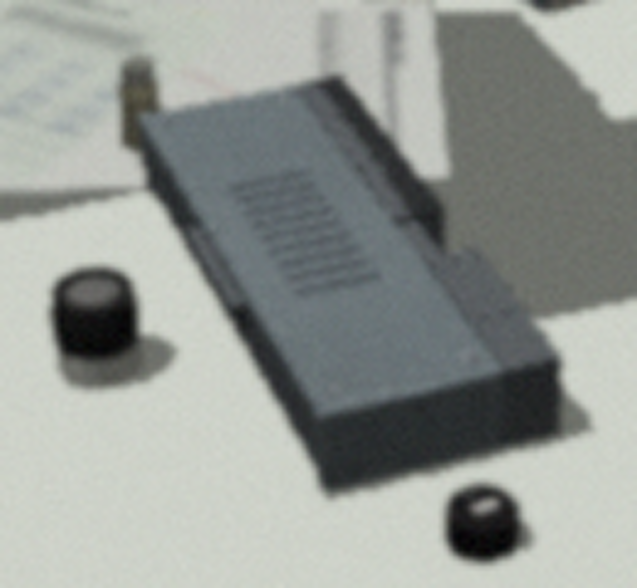

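View pics/wz.png

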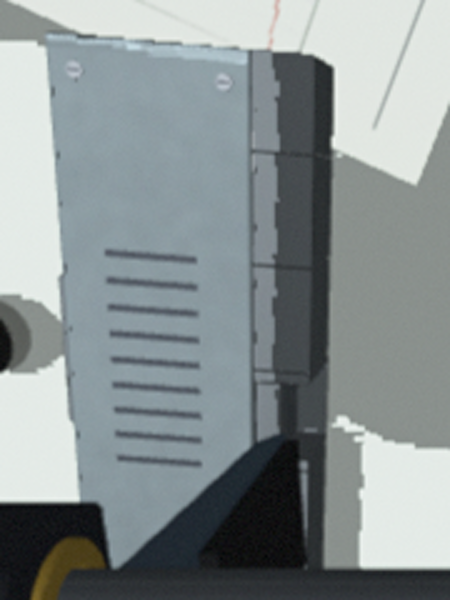

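The notch shows as a gap in the far edge, third 48 mm block from the left (case y ≈ -24). In the enlarged scene view it runs from (475,180) to (510,225). I'll still feel along the edge for it as asked. Next I work out the case pose from the top corners.

```bash
cat > h.py <<'E'
import numpy as np
def ray(c,u,v,z):
    K=c["intrinsics"];T=c["cam_to_world"]
    d=T[:3,:3]@np.linalg.solve(K,[u,v,1.]);o=T[:3,3]
    return (o+d*(z-o[2])/d[2])[:2]
E
python3 - <<'E'
from rig import arm
from h import *
P=np.array([[-55,136],[55,136],[-55,-136],[55,-136]])/1000
V={"scene":(4.4,155,140,[(122,150),(272,58),(533,415),(690,298)]),
"side":(4.9,180,145,[(140,112),(337,77),(320,412),(558,360)]),
"wrist":(2.5,60,40,[(48,35),(318,54)])}
for n,(s,a,b,pts) in V.items():
    c=arm.get_calibration(n)
    W=np.array([ray(c,(u+.5)/s-.5+a,(v+.5)/s-.5+b,.046) for u,v in pts])
    Q=P[:len(W)]; Qm=Q.mean(0);Wm=W.mean(0)
    H=(Q-Qm).T@(W-Wm); th=np.arctan2(H[0,1]-H[1,0],H[0,0]+H[1,1])
    R=np.array([[np.cos(th),-np.sin(th)],[np.sin(th),np.cos(th)]])
    t=Wm-R@Qm
    print(n,W.round(4).tolist(),"th",th.round(4),"t",t.round(4),"res mm",((W-(Q@R.T+t))*1e3).round(1).tolist())
    if len(W)==4: print(" sizes",[np.linalg.norm(W[i]-W[j]).round(4) for i,j in((0,1),(2,3),(0,2),(1,3))])
# loose things approx
c=arm.get_calibration("scene")
for nm,u,v,z in(("vial top",76,90,.048),("loupe top",220,350,.043),("mount top",695,458,.018)):
    print(nm,ray(c,u/4.4+155,v/4.4+140,z))
c=arm.get_calibration("wrist"); 
for u,v in((332,148),(345,215),(410,118)): print("stand",ray(c,u,v,.02))
E
```

```text
scene [[0.4412, 0.1265], [0.5476, 0.1214], [0.4214, -0.1361], [0.5268, -0.1488]] th -0.0771 t [ 0.4842 -0.0092] res mm [[1.3, -4.1], [-2.0, -0.7], [2.5, 4.5], [-1.8, 0.2]]
 sizes [np.float64(0.1065), np.float64(0.1061), np.float64(0.2633), np.float64(0.271)]
side [[0.4471, 0.1315], [0.551, 0.1191], [0.4239, -0.1391], [0.5291, -0.1512]] th -0.0877 t [ 0.4878 -0.0099] res mm [[2.2, 1.2], [-3.5, -1.6], [2.8, 1.5], [-1.5, -1.0]]
 sizes [np.float64(0.1046), np.float64(0.1059), np.float64(0.2716), np.float64(0.2712)]
wrist [[0.4437, 0.1296], [0.5532, 0.1224]] th -0.065 t [ 0.4896 -0.0097] res mm [[0.1, -0.0], [-0.1, 0.0]]
vial top [0.45968038 0.17633583]
loupe top [ 0.3687425  -0.00607025]
mount top [ 0.467734   -0.19231261]
stand [0.71407268 0.0306287 ]
stand [ 0.73625959 -0.053708  ]
stand [0.80174753 0.06525927]
```

```bash
cat >> h.py <<'E'
th=-0.079; t0=np.array([0.487,-0.0097])
def setth(a):
    global th,cx,cy,R
    th=a; cx=np.array([np.cos(th),np.sin(th),0]);cy=np.array([-np.sin(th),np.cos(th),0])
    R=np.column_stack([-cx,cy,[0,0,-1.]])
setth(th)
def W(x,y,z): return np.array([t0[0],t0[1],0])+cx*x+cy*y+np.array([0,0,z])
def inv(p):
    d=np.asarray(p)-np.array([t0[0],t0[1],0]); return np.array([d@cx,d@cy,d[2]])
E
python3 - <<'E'
from rig import arm
from h import *
import cv2
arm.grip(0.0); print(arm.current_t(),arm.current_width())
arm.move_to(W(.110,-.116,.12),R); print(arm.current_t(),arm.current_joint_positions())
arm.move_l(W(.110,-.116,.022),feed=.12)
print(arm.current_t(),inv(arm.current_ee_pos()),arm.current_force())
for n in("scene","side","wrist"): cv2.imwrite(f"pics/{n}1.png",arm.snapshot(n)[:,:,::-1])
a=cv2.imread("pics/scene1.png")[130:270,170:350];b=cv2.imread("pics/side1.png")[130:270,180:340]
cv2.imwrite("pics/j1.png",np.hstack([cv2.resize(x,(400,340)) for x in(a,b)]))
E
```

```text
1.5167 0.0005585183324047137
3.0917 [-1.85095897e+01  3.23304118e+01  8.63769130e+01  3.14754273e-03
  6.12769855e+01 -1.03935917e+02]
4.0583 [ 0.11044663 -0.11608361  0.02263306] [0.17119561 0.47463249 0.71654992]
```

View pics/j1.png

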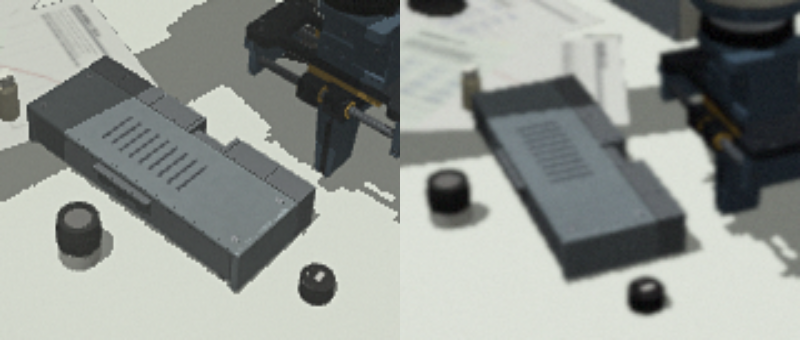

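View pics/wrist1.png

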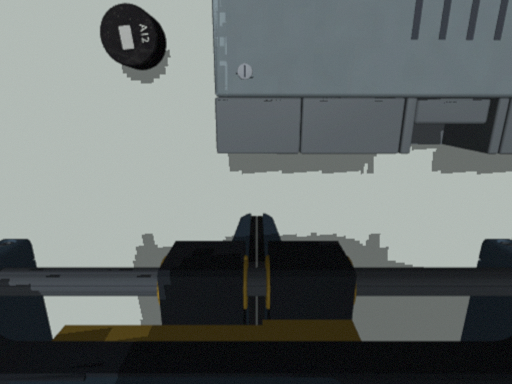

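The wrist view looks parallel to the edge, with the far-face top edge at row 153. The right end is at column 216, seams at 301 and 401, and the notch opening at about 413–490. These pixels refine the pose.

```bash
python3 - <<'E'
from rig import arm
from h import *
c=arm.get_calibration("wrist")
for u,v in((216,153),(301,153),(401,153),(413,153),(490,153)): print(u,(inv(np.r_[ray(c,u,v,.046),.046])*1e3).round(1))
E
```

```text
216 [  54.1 -135.2   46. ]
301 [ 54.  -93.9  46. ]
401 [ 54.  -45.4  46. ]
413 [ 54.  -39.5  46. ]
490 [54.  -2.1 46. ]
```

```bash
python3 - <<'E'
from rig import arm
from h import *
z=.022
arm.move_l(W(.080,-.116,z),feed=.08)
arm.sleep(.15)
f0=np.mean([arm.current_force() for _ in range(5)],0); np.save("f0.npy",f0); print("t",arm.current_t(),f0)
x=.080
while x>.060:
    x-=.001; arm.move_l(W(x,-.116,z),feed=.02)
    f=arm.current_force()-f0
    if f@cx>1.5: break
print("t",arm.current_t(),"x",x,inv(arm.current_ee_pos()),"f",f@cx,f@cy,f[2])
E
```

```text
t 4.8833 [ 0.18242876 -0.10584543  0.30251467]
t 7.1333 x 0.071 [ 0.07194952 -0.11604517  0.02211636] f 5.106511086961575 0.6434978282254543 -3.9342768109466917
```

```bash
python3 - <<'E'
from rig import arm
from h import *
z=.022; f0=np.load("f0.npy"); x=.071;y=-.116; lost=0
while y<-.015:
    y+=.003
    arm.move_l(W(x,y,z),feed=.04)
    f=arm.current_force()-f0; fx=f@cx; p=inv(arm.current_ee_pos())
    print(f"{y*1e3:.0f} x{x*1e3:.1f} act{p[0]*1e3:.1f},{p[1]*1e3:.1f} fx{fx:.1f} fy{f@cy:.1f}")
    if fx>15 or abs(f@cy)>15: print("high");break
    if fx<0.8 and x<p[0]+.003:
        lost+=1
        # try going in 1.5mm
        x-=.0015; 
        arm.move_l(W(x,y,z),feed=.03); fx=(arm.current_force()-f0)@cx; print("  probe",fx)
        if fx<.8 and lost>=2: print("NOTCH");break
        continue
    lost=0
    x+=np.clip((fx-4)*.0001,-.0005,.0005)
print("t",arm.current_t(),x,y)
E
```

```text
-113 x71.0 act72.0,-112.9 fx4.5 fy0.2
-110 x71.1 act71.9,-109.8 fx4.9 fy0.5
-107 x71.1 act71.9,-106.7 fx4.9 fy1.8
-104 x71.2 act72.0,-103.6 fx5.0 fy0.8
-101 x71.3 act72.0,-100.6 fx5.3 fy0.6
-98 x71.5 act72.0,-97.4 fx4.7 fy0.7
-95 x71.5 act72.0,-94.4 fx4.6 fy2.1
-92 x71.6 act72.0,-91.4 fx5.0 fy0.6
-89 x71.7 act72.0,-88.3 fx5.3 fy1.1
-86 x71.8 act71.9,-85.2 fx4.5 fy2.1
-83 x71.9 act72.0,-82.4 fx4.0 fy1.2
-80 x71.9 act72.0,-79.5 fx4.3 fy1.4
-77 x71.9 act72.0,-76.5 fx4.2 fy1.6
-74 x71.9 act72.0,-73.5 fx5.2 fy1.3
-71 x72.0 act72.0,-70.5 fx5.6 fy3.8
-68 x72.2 act72.0,-67.6 fx3.6 fy3.3
-65 x72.2 act72.0,-64.7 fx3.1 fy2.0
-62 x72.1 act72.0,-61.7 fx3.1 fy2.7
-59 x72.0 act72.0,-58.7 fx3.5 fy2.0
-56 x71.9 act72.0,-55.8 fx3.1 fy2.0
-53 x71.8 act72.0,-52.8 fx4.5 fy1.2
-50 x71.9 act72.0,-49.8 fx4.5 fy1.7
-47 x71.9 act72.0,-46.8 fx4.9 fy1.4
-44 x72.0 act72.0,-43.8 fx4.0 fy1.1
-41 x72.0 act72.0,-40.7 fx4.2 fy1.4
-38 x72.0 act72.0,-37.7 fx4.3 fy2.3
-35 x72.1 act72.0,-34.7 fx3.9 fy1.6
-32 x72.1 act71.3,-31.6 fx0.3 fy1.1
  probe 0.14319549313262003
-29 x70.6 act70.4,-28.9 fx-0.3 fy-0.7
  probe -0.3078709134925979
NOTCH
t 14.8833 0.06906595303290552 -0.028999999999999932
```

The contact force dropped to zero at y ≈ -32 after steady contact across two seams, which agrees with the camera's notch. I'll centre in it and press.

```bash
python3 - <<'E'
from rig import arm
from h import *
z=.022; f0=np.load("f0.npy"); x=.069;y=-.022
arm.move_l(W(x,y,z),feed=.03); f=arm.current_force()-f0; print("centre",f@cx,f@cy)
arm.move_l(W(.061,y,z),feed=.03); f=arm.current_force()-f0; print("pre",f@cx,f@cy)
x=.061
while x>.042:
    x-=.001; arm.move_l(W(x,y,z),feed=.015)
    f=arm.current_force()-f0;p=inv(arm.current_ee_pos())
    print(f"x{x*1e3:.0f} act{p[0]*1e3:.1f},{p[1]*1e3:.1f} fx{f@cx:.1f} fy{f@cy:.1f} fz{f[2]:.1f}")
    if f@cx>14 or abs(f@cy)>12: break
print("t",arm.current_t())
import cv2
for n in("scene","side","wrist"): cv2.imwrite(f"pics/{n}2.png",arm.snapshot(n)[:,:,::-1])
E
```

```text
centre -1.0432378406899119 0.454241276523656
pre -0.12627758143436904 0.3234975676516653
x60 act60.0,-22.0 fx-0.4 fy0.1 fz-0.5
x59 act59.0,-22.0 fx-0.2 fy-0.4 fz-1.2
x58 act58.1,-22.0 fx1.1 fy-0.2 fz0.1
x57 act57.4,-22.0 fx3.2 fy0.0 fz-1.1
x56 act56.1,-22.0 fx4.2 fy0.2 fz-0.1
x55 act54.9,-22.0 fx3.2 fy0.2 fz0.0
x54 act53.9,-22.0 fx2.6 fy-0.7 fz1.8
x53 act52.9,-22.0 fx2.5 fy-0.3 fz0.7
x52 act51.9,-22.0 fx3.9 fy-0.5 fz0.1
x51 act50.9,-22.0 fx2.5 fy0.5 fz2.8
x50 act49.9,-22.0 fx2.4 fy0.6 fz2.0
x49 act48.9,-22.0 fx3.1 fy0.8 fz1.3
x48 act48.0,-22.0 fx4.1 fy-0.3 fz1.3
x47 act47.9,-22.0 fx7.2 fy1.5 fz-2.0
x46 act47.8,-22.0 fx10.9 fy1.3 fz-5.3
x45 act47.7,-22.1 fx15.1 fy1.7 fz-8.3
t 19.6833
```

The key hit its stop after about 10 mm of travel, with the force climbing to 15 N at 47.8. Now I back straight out, lift away and look.

```bash
python3 - <<'E'
from rig import arm
from h import *
import cv2
y=-.022;f0=np.load("f0.npy")
arm.move_l(W(.060,y,.022),feed=.05);arm.move_l(W(.105,y,.022),feed=.1)
arm.move_l(W(.115,y,.15),feed=.15); print(arm.current_force()-f0)
for n in("scene","side","wrist"): cv2.imwrite(f"pics/{n}3.png",arm.snapshot(n)[:,:,::-1])
a=cv2.imread("pics/scene3.png")[130:270,155:335];b=cv2.imread("pics/side3.png")[130:270,180:340]
cv2.imwrite("pics/j3.png",np.hstack([cv2.resize(x,(400,340)) for x in(a,b)]))
print(arm.current_t(),arm.current_ee_pos())
E
```

```text
[-0.05763672 -0.86356987  0.23512169]
22.0417 [ 0.59934321 -0.0406154   0.14905832]
```

View pics/j3.png

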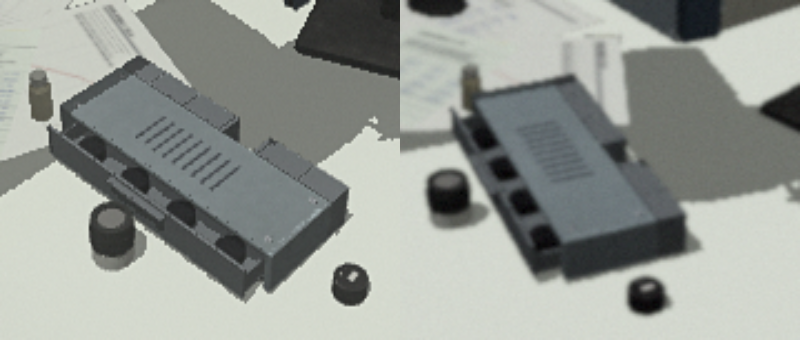

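View pics/wrist3.png

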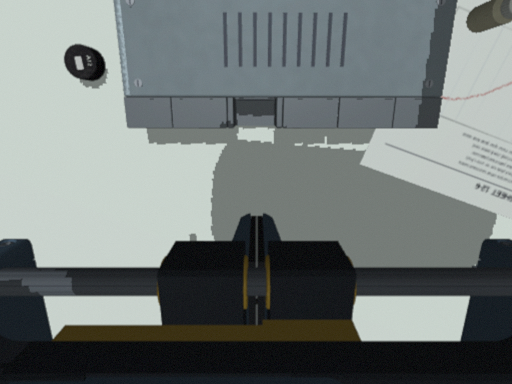

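The drawer is out: scene view shows its front edge from (50,130) to (247,298), with four recesses visible. I'll check how far it came out and whether the loose things moved.

```bash
python3 - <<'E'
from rig import arm
from h import *
import cv2
a=cv2.imread("pics/scene0.png",0).astype(int);b=cv2.imread("pics/scene3.png",0).astype(int)
for n,(u0,u1,v0,v1) in dict(vial=(165,181,156,182),loupe=(194,217,211,243),mount=(302,323,236,258)).items():
    best=min((np.abs(a[v0:v1,u0:u1]-b[v0+j:v1+j,u0+i:u1+i]).mean(),i,j) for i in range(-4,5) for j in range(-4,5)); print(n,best)
c=arm.get_calibration("scene")
# drawer bottom right-front corner (246,298)in j3 ; z~4mm
print("drawer corner",inv(np.r_[ray(c,246/400*180+155,298/340*140+130,.004),0]))
E
```

```text
vial (np.float64(8.084134615384615), 0, 0)
loupe (np.float64(14.834239130434783), 0, 0)
mount (np.float64(6.79004329004329), 0, 0)
drawer corner [-0.07378973 -0.12486512  0.        ]
```

```bash
python3 - <<'E'
from rig import arm
arm.sign_off(); print(arm.current_t())
E
```

```text
the job is handed in; nothing more can be done
the job is handed in; nothing more can be done
```

The drawer is out and the job is handed in, at about 22 s on the robot's clock.

**What I did:** With the fingers closed, I touched the far edge at its right end. I then slid along it at about 3–5 N until the force dropped to zero at case y ≈ -32 mm. That put the notch in the block centred at y = -24 mm, which matched the camera. I centred the fingers in the notch and pressed the key about 10 mm at 2.5–4 N, until it met its stop and the force rose to 15 N. Then I backed straight out and lifted clear.

**Last checks:**
- **Drawer:** the pictures show it open. Its front corner measured at case x ≈ -74 mm, about 19 mm out against the 25 mm expected. That corner was picked by eye at a guessed height, so I trust the felt stop and the 10 mm of key travel more than this figure.
- **Loose things:** the vial, loupe and specimen mount each matched best at zero pixel shift between the first and last scene pictures. The loupe's match was the weakest; I put that down to changed light or the drawer beside it, but did not check.
- **Hand:** it was clear, with forces near zero.

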